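Shift a spinning lathe's gated speed lever to the blue slot

ROBOT

A 6-joint arm with a two-finger parallel gripper is mounted at the origin on the work surface. World frame = base frame: x ahead of the robot, y to its left, z up, the work surface at z = 0. Lengths are in m, angles in degrees, forces in N, time in s.
With the tool pointing down it reaches from about 0.4 to 0.825 m from the base axis. Payload 7 kg.
Tool frame: the origin (TCP) lies at the very end of the fingers, on their centre line; the grasp point (between the pads) lies 19 mm behind it; z points along the fingers, y is the line along which they close (so a half turn about z gives the same grasp; the last joint's range is limited). The gripper opens to 88 mm and grips with 3 to 60 N. Pads are 19 mm wide; open, the fingers measure 130 mm over their backs; the gripper's body (78 mm by 193 mm) begins 47 mm behind the grasp point.
Start: joints at [-46.92, 20.546, 0.682, 0, -70.136, -16.507], TCP at [0.302, -0.604, 0.227] pointing down, gripper open.
Joint ranges: [-176.03, 176.03], [-82.01, 121.73], [-58.28, 71.71], [-173.87, 95.51], [-174.79, -0.11], [-173.66, 173.66]. Speed limits (degrees/s): [136.94, 136.94, 172.46, 180, 180, 180].

INTERFACE

Orientations are given as [roll, pitch, yaw] about the fixed x, y, z axes, in that order (R = Rz(yaw) Ry(pitch) Rx(roll)).
In Python, from plant import ctrl gives the robot as it stands.
- The arm moves only by the tool carry_out, never from a script. Its argument "deltas" is a list that holds one entry, the list of rows, each a list of 5 numbers: the shift along the tool's x, y, z scaled (see below), then the turn about the tool's z scaled (see below), then the opening, from -1 (shut) to 1 (fully open). A call has 1 to 5 rows; each row is the pose to reach, as a shift and turn from the pose commanded when the call began, along the tool's axes at that moment, turning the shorter way round; what a row does not reach only later rows make up. The controller multiplies each number of a shift by 20 cm and each number of a turn by 2 pi rad. A row lasts 1/10 s, in which the tool goes at most 50 mm and 8.59 degrees, less where a joint would pass 70% of its speed; a pose out of reach is approached as far as the arm can. A call with a number of a shift or a turn outside -1 to 1 is refused whole. A call with a gripper value outside its range is refused whole. The fingers move at their own pace and stop on an object; the grip force is fixed at half the most. Time passes only in rows, so rows that repeat a pose let the fingers close. It gives the time, the measured TCP pose, the force, the opening and the grip force at its end, in the units of the state.
- ctrl.get_obs(): the state, without advancing time (a new reading comes with each control period).
- ctrl.snapshot(name): name is "side" or "top"; returns a dict with "color" (400x640x3 uint8, red, green, blue), "camera_matrix" (3x3 intrinsics, pixels), "R" (3x3) and "t" (3): a world point X has camera coordinates R X + t. Camera axes: x right, y down, z forward; pixel columns grow to the right and rows downward; lengths in m; the calibration is good to about 2 mm. A picture is of the moment at which its call begins. There is no depth.
- ctrl.close_job(): hands the job in; it is judged then, once.
Trained networks look in a picture, given as the dict that the camera call returned (one of the last four; its "shot" number tells which), for a name from the list of things; names that differ only in an ending like _2 or _b are one class to them, and where a whole thing is asked for, a point or a joint stands for the part that bears it (a point fixed in the world has none). Each returns a list of dicts, best first, with "p" (0 to 1); they miss things now and then, are a little off and sometimes report something else, mostly with a low value. They report only what shows in the picture. A call takes as long as a camera call.
- ctrl.search_frame(picture, name): "centre" ([column, row] in pixels, amid what is visible of it).
- ctrl.silhouettes(picture, name): "mask" (400x640 bool, what is visible of it) and "centre" ([column, row] in pixels, amid what is visible of it).
- ctrl.spot_point(picture, name): "centre" ([column, row] in pixels: a listed point, or the origin of a listed thing).
The state is a dict: "clock": time; "joint_pos": joint angles; "qvel": joint speeds; "tau": joint torques, N m; "tool_pos": TCP position; "orientation": TCP orientation; "force": force on the tool from outside, world axes, zero at the start; "moment": the same for the moment, N m; "opening": finger opening in m; "gripper_force": force on a finger pad.
Only numpy, scipy, OpenCV 4.12 (cv2) and the standard library are available. Lean on these libraries where they do the work, as an engineer would, in place of code of your own. Each camera call takes 0.05 s, during which the arm holds its last target. There are 200 camera calls.

TASK

Set the bench lathe to its blue speed: push the black-knobbed lever on the green gearbox through its gate until it is fully home at the end of the slot marked by the blue disc, without running it into the slot of another coloured disc on the way, and leave it there. Only push it, gently, with the fingertips or the outside of the fingers: do not pinch the knob, and leave the tin, the bowl and the disc stack where they stand.

Things in the scene. Friction and masses are not known exactly. Their poses are not given: they have to be found in the camera images.
- gearbox: green box, 200 (x) x 250 (y) x 115 mm high, fixed to the bench; origin at the centre of its underside; turned about the vertical by up to 23 degrees. A grey motor reaches out at its -y side to y = -245 mm, a brass bowl on a spindle at its +y side to y = +215 mm; both stay below 125 mm. An aluminium gate plate, 138 (x) x 124 (y) x 6 mm, lies centred on top, its upper face 121 mm above the bench.
- gate_centre (a point): centre of the gate plate, 118 mm above the bench; axes as the box's. The gate is a double H: a channel 16 mm wide along y at x = 0 joins three slots 14 mm wide along x, at y = -30, 0 and +30 mm, which end at x = -33 and +33 mm. The channel ends at the outer slots: a lever pushed to its end is in line with them. Corners are rounded (8 mm). The lever can go only along channel and slots.
- lever: steel lever, 10 mm thick, standing in the gate; origin at its pivot on the box's centre axis, 16 mm above the bench, z up along the lever. Tilts along slots and channel, up to 0.4 rad from upright. Starts anywhere along the middle slot. It stays where it is left; moving it takes 2 to 3 N at the knob. More than 30 N of finger contact on it (a hard shove, or a pinch) counts as rough.
- knob (a point): centre of the lever's black plastic barrel knob (diameter 36 mm at the waist, 46 mm tall), 205 mm up the lever from its pivot; 221 mm above the bench when upright. It moves about 2 times as far as the stem point: about 52 mm either way along a slot, 61 mm either way along the channel. At the gate's walls it yields a little.
- stem (a point): point on the lever's axis 102 mm up from the pivot, in the gate plate. It is at the gate's centre with the lever upright, about 26 mm along x from the channel when home at the end of a slot, and about 30 mm along y from the middle at an end of the channel.
- blue_disc: blue disc, diameter 22 mm, 2 mm thick, fixed on the gate plate beyond the end of an outer slot, in line with it: centre 50 mm along the box's x from the channel and 30 mm along y from the middle, in any of the four corners (the four discs change places). Origin at the centre of its underside. The stem point is about 24 mm from it horizontally when the lever is home in this slot.
- red_disc: red disc like the blue one, at another outer slot
- yellow_disc: yellow disc like the blue one, at another outer slot
- green_disc: green disc like the blue one, at another outer slot
- grease_tin: loose copper-coloured tin, diameter 36, 38 mm tall, standing on the gearbox cover beside the gate; origin at the centre of its underside
- brass_bowl: loose brass bowl standing mouth down on the bench, diameter 84, 60 mm tall; origin at the centre of its underside
- disc_stack: loose stack of steel blanks, one body, diameter 84, 30 mm tall, on the bench; origin at the centre of its underside

How it is judged:
By the outcome, as a careful person would: the job done as asked, in the order asked, and still so for the second after the job is handed in, with the robot touching nothing.
It also fails if it takes over 54 s, if anything falls off the work surface, if the arm or the gripper's body presses on something with over 40 N, if the wrist force passes 120 N, or if a joint passes its speed limit or range.

## Working session

There is one attempt and no reset: what is moved stays moved. The work goes in short steps, Python scripts to look and compute and a tool call to move; the robot and the scene stay as the last step left them, time stands still between calls to the robot, and variables do not carry over. Pictures are saved under pics/ and viewed, at most 10 in all, crops included, and the job is handed in when it is done.

Besides the shell and the picture viewer there is one more tool, called after "Request:" by a JSON object that holds its "fn" and its "kwargs". carry_out: Moves the arm, as the interface text tells. Its arguments: {"type":"object","properties":{"deltas":{"type":"array"}},"required":["deltas"]}

```bash
mkdir -p pics; cat > h.py <<'E'
import numpy as np, cv2
from plant import ctrl
def snap(n,f=None):
    s=ctrl.snapshot(n)
    if f: cv2.imwrite('pics/'+f,s['color'][:,:,::-1])
    return s
def atz(s,px,z):
    K,R,t=[np.array(s[k]) for k in('camera_matrix','R','t')]
    d=R.T@np.linalg.inv(K)@np.array([px[0],px[1],1.]); c=-R.T@t
    return c+d*(z-c[2])/d[2]
def proj(s,X):
    K,R,t=[np.array(s[k]) for k in('camera_matrix','R','t')]
    p=K@(R@np.array(X)+t); return p[:2]/p[2]
def tri(ss,pp):
    A=[];b=[]
    for s,px in zip(ss,pp):
        K,R,t=[np.array(s[k]) for k in('camera_matrix','R','t')]
        d=R.T@np.linalg.inv(K)@np.array([px[0],px[1],1.]);d/=np.linalg.norm(d); c=-R.T@t
        P=np.eye(3)-np.outer(d,d);A.append(P);b.append(P@c)
    return np.linalg.lstsq(np.vstack(A),np.hstack(b),rcond=None)[0]
E
cat > m.py <<'E'
from h import *
import sys
np.set_printoptions(precision=4,suppress=True)
tag=sys.argv[1]
S={n:snap(n,n+tag+'.png') for n in('top','side')}
Z={'gate_centre':.118,'blue_disc':.121,'red_disc':.121,'yellow_disc':.121,'green_disc':.121,'knob':.215,'stem':.117,'grease_tin':.115,'brass_bowl':0,'disc_stack':0}
for k,z in Z.items():
    P={}
    for n,s in S.items():
        r=ctrl.spot_point(s,k)
        if r:
            P[n]=r[0]['centre']; print(k,n,np.round(P[n],1),round(r[0]['p'],2),atz(s,P[n],z))
    if len(P)==2: print('   tri',tri([S['top'],S['side']],[P['top'],P['side']]))
o=ctrl.get_obs();print(o['clock'],o['tool_pos'],o['orientation'],o['opening'])
for n,s in S.items(): print(n,'cam',-np.array(s['R']).T@np.array(s['t']))
E
python3 m.py 0
```

```text
gate_centre top [330.3 236.3] 0.76 [ 0.5389 -0.002   0.118 ]
gate_centre side [368.7 202.5] 0.69 [ 0.5393 -0.0019  0.118 ]
   tri [ 0.5391 -0.002   0.1179]
blue_disc top [353.4 218.2] 0.41 [ 0.5765 -0.0477  0.121 ]
blue_disc side [351.  186.7] 0.46 [ 0.5807 -0.0523  0.121 ]
   tri [ 0.5784 -0.0476  0.1241]
red_disc top [332.4 262.3] 0.59 [ 0.4871 -0.0073  0.121 ]
red_disc side [393.1 199.5] 0.51 [ 0.4868 -0.015   0.121 ]
   tri [ 0.4874 -0.0072  0.1268]
yellow_disc top [327.3 209.2] 0.62 [0.5934 0.0055 0.121 ]
yellow_disc side [341.  201.5] 0.5 [0.5989 0.0056 0.121 ]
   tri [0.5962 0.0055 0.1205]
green_disc top [305.  253.2] 0.56 [0.5038 0.0479 0.121 ]
green_disc side [383.2 217.1] 0.45 [0.5084 0.0484 0.121 ]
   tri [0.5061 0.0478 0.1203]
knob top [330.5 242.1] 0.87 [ 0.5244 -0.      0.215 ]
knob side [376.5 159.5] 0.76 [ 0.5303 -0.0226  0.215 ]
   tri [0.5276 0.0001 0.2286]
stem side [370.  202.3] 0.96 [ 0.5365 -0.0043  0.117 ]
grease_tin top [332.2 235.1] 0.7 [ 0.5416 -0.0058  0.115 ]
grease_tin side [344.8 227.2] 0.62 [0.5852 0.0825 0.115 ]
   tri [ 0.5669 -0.0082  0.0366]
brass_bowl top [347.4 167.2] 0.85 [ 0.7057 -0.041   0.    ]
brass_bowl side [298.8 226.6] 0.86 [ 0.7014 -0.0416  0.    ]
   tri [ 0.7033 -0.0409  0.001 ]
disc_stack top [400.7 188. ] 0.6 [ 0.6601 -0.1659  0.    ]
disc_stack side [325.2 196.9] 0.75 [ 0.6506 -0.1694  0.    ]
   tri [ 0.6548 -0.1649  0.0042]
1.1 [ 0.3019 -0.6037  0.2266] [ 179.9992    0.0002 -153.4258] 0.08795159714144449
top cam [0.5006 0.0214 1.0129]
side cam [0.5593 0.7523 0.6863]
```

```bash
python3 -c "
import cv2,numpy as np
a=cv2.imread('pics/top0.png')[130:330,220:460];b=cv2.imread('pics/side0.png')[110:310,240:480]
cv2.imwrite('pics/c0.png',cv2.resize(np.hstack([a,b]),None,fx=1.66,fy=1.66,interpolation=cv2.INTER_CUBIC))"
```

```text
(no output)
```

View pics/c0.png

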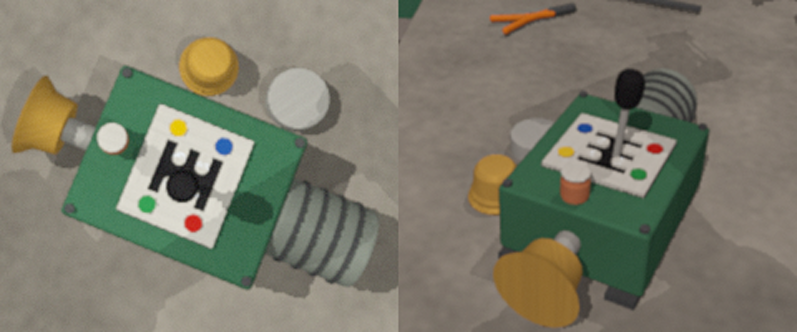

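The top view shows the box turned about -23°. Blue is the upper-right disc (crop 225,147), at the box's +x/-y corner, with red at -x/-y. The lever stands slightly to -x of the channel. The tin is by the +y edge of the gate, at crop (112,138). Next I fit the frame and write a move calculator.

```bash
cat > g.py <<'E'
from h import *
np.set_printoptions(precision=4,suppress=True)
D=np.array([[.5777,-.0485],[.4872,-.0085],[.5955,.0055],[.5055,.048]])
B=np.array([[.05,-.03],[-.05,-.03],[.05,.03],[-.05,.03]])
c=D.mean(0);d=D-c
A=np.arctan2((B[:,0]*d[:,1]-B[:,1]*d[:,0]).sum(),(B*d).sum())
C=(c+np.array([.539,-.002]))/2
ux=np.array([np.cos(A),np.sin(A)]);uy=np.array([-ux[1],ux[0]])
def box(p): p=np.array(p)[:2]-C; return np.array([p@ux,p@uy])
def world(b): return C+b[0]*ux+b[1]*uy
def go(b,z,yaw=None):
    "scaled tool shift to the box point b, height z"
    o=ctrl.get_obs();t=np.array(o['tool_pos']);y=np.radians(o['orientation'][2])
    w=world(b)-t[:2]
    s=np.array([w@[np.cos(y),np.sin(y)],w@[np.sin(y),-np.cos(y)],t[2]-z])/.2
    tu=0 if yaw is None else -((yaw-np.degrees(y)+180)%360-180)/360
    print('shift',s,'turn',round(tu,4))
def st():
    o=ctrl.get_obs();print(round(o['clock'],2),'tcp box',box(o['tool_pos']),o['tool_pos'][2],'yaw',o['orientation'][2],'F',o['force'],o['opening'])
def knob():
    s=snap('top');s2=snap('side')
    a=ctrl.spot_point(s,'knob');b=ctrl.spot_point(s2,'knob')
    if a: print('knob box top',box(atz(s,a[0]['centre'],.219)),a[0]['p'])
    if b: print('side',box(atz(s2,b[0]['centre'],.219)),b[0]['p'])
    if a and b: t=tri([s,s2],[a[0]['centre'],b[0]['centre']]);print('tri',box(t),t[2])
E
python3 -c "
from g import *
print(np.degrees(A),C,[world(b)-D[i] for i,b in enumerate(B)])
print('tin',box(atz(snap('top'),[287.5,213],.153)))
print('knob',box([.5235,0]),box([.5276,.0001]))
go((-.07,0),.3,np.degrees(A)-90)"
```

```text
-22.88179420819055 [ 0.5402 -0.0014] [array([-0.0031, -0.    ]), array([-0.0047, -0.0011]), array([0.0025, 0.0013]), array([ 0.0003, -0.0024])]
tin [0.0041 0.0939]
knob [-0.016  -0.0052] [-0.0122 -0.0035]
shift [-2.1852  2.4261 -0.3671] turn -0.1126
```

Request:
{"fn": "carry_out", "kwargs": {"deltas": [[[-0.15,0.17,-0.1,-0.022,-1],[-0.3,0.33,-0.2,-0.045,-1],[-0.45,0.5,-0.3,-0.068,-1],[-0.6,0.67,-0.367,-0.09,-1],[-0.75,0.83,-0.367,-0.1126,-1]]]}}

```text
clock: 1.65
tool_pos: [0.3626, -0.3871, 0.3024]
orientation: [-179.8, -0.1, -112.6]
force: [0.2, -0.6, -0.1]
opening: 0.0531
gripper_force: 0.0
```

```bash
python3 -c "
from g import *
st();go((-.07,0),.3,np.degrees(A)-90)"
```

```text
1.65 tcp box [-0.0137 -0.4244] 0.30242107452105094 yaw -112.56341784675945 F [ 0.2233 -0.5886 -0.062 ] 0.053128279998977186
shift [-2.1234  0.2698  0.0121] turn 0.0009
```

Request:
{"fn": "carry_out", "kwargs": {"deltas": [[[-0.24,0.06,0,0,-1],[-0.48,0.12,0,0,-1],[-0.72,0.18,0,0,-1],[-0.96,0.24,0,0,-1],[-1,0.27,0,0,-1]]]}}

```text
clock: 2.15
tool_pos: [0.3905, -0.1793, 0.3005]
orientation: [-179.9, 0.1, -112.6]
force: [-0.5, -0.7, 0.4]
opening: 0.0132
gripper_force: 0.0
```

Request:
{"fn": "carry_out", "kwargs": {"deltas": [[[-0.24,0,0,0,-1],[-0.48,0,0,0,-1],[-0.72,0,0,0,-1],[-0.96,0,0,0,-1],[-1,0,0,0,-1]]]}}

```text
clock: 2.65
tool_pos: [0.4692, 0.0047, 0.2997]
orientation: [-180.0, 0.0, -112.7]
force: [0.3, -0.2, -0.9]
opening: 0.0001
gripper_force: 0.0
```

```bash
python3 -c "
from g import *
st();knob();go((-.068,0),.205,np.degrees(A)-90)"
```

```text
2.65 tcp box [-0.0679 -0.022 ] 0.2997337264572031 yaw -112.71585561692604 F [ 0.3328 -0.2303 -0.8697] 0.0001198154039925993
side [-0.0072 -0.0177] 0.94
shift [-0.1312 -0.      0.4744] turn -0.0
```

Request:
{"fn": "carry_out", "kwargs": {"deltas": [[[-0.07,0,0.2,0,-1],[-0.13,0,0.4,0,-1],[-0.13,0,0.47,0,-1],[-0.13,0,0.47,0,-1]]]}}

```text
clock: 3.25
tool_pos: [0.4761, 0.0236, 0.204]
orientation: [179.8, -0.2, -113.0]
force: [0.3, 0.7, 0.4]
opening: 0.0005
gripper_force: 0.0
```

```bash
python3 -c "
from g import *
st();knob();snap('side','side1.png')
a=cv2.imread('pics/side1.png')[60:260,240:480];cv2.imwrite('pics/c1.png',cv2.resize(a,None,fx=2.5,fy=2.5))"
```

```text
3.25 tcp box [-0.0688 -0.0018] 0.20396116269095105 yaw -112.9903466615231 F [0.3278 0.6621 0.4028] 0.00045933908185057657
side [-0.0138 -0.0116] 0.71
```

View pics/c1.png

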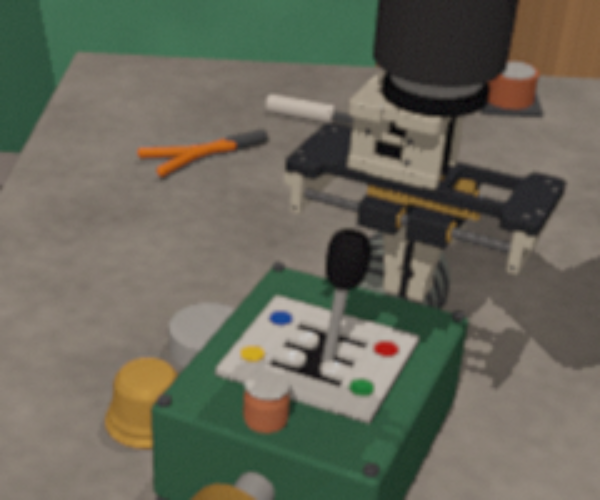

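Request:
{"fn": "carry_out", "kwargs": {"deltas": [[[0,-0.03,0,0,-1],[0,-0.06,0,0,-1],[0,-0.08,0,0,-1],[0,-0.1,0,0,-1],[0,-0.12,0,0,-1]]]}}

```text
clock: 4.0
tool_pos: [0.5001, 0.0159, 0.206]
orientation: [180.0, -0.0, -112.9]
force: [-2.0, 1.8, 2.2]
opening: 0.0004
gripper_force: 1.3
```

```bash
python3 -c "
from g import *
st();knob()
s=snap('side')
r=ctrl.spot_point(s,'stem');print(r[0]['p'],box(atz(s,r[0]['centre'],.118)))"
```

```text
4.0 tcp box [-0.0437  0.0004] 0.20597317177387572 yaw -112.89625978988863 F [-2.0244  1.8421  2.1677] 0.00035600431731610025
side [-0.005  -0.0039] 0.94
0.73 [-0.002   0.0005]
```

Request:
{"fn": "carry_out", "kwargs": {"deltas": [[[0,-0.015,0,0,-1],[0,-0.027,0,0,-1],[0,-0.027,0,0,-1]]]}}

```text
clock: 4.6
tool_pos: [0.5052, 0.0139, 0.206]
orientation: [-180.0, 0.0, -112.9]
force: [-1.4, -0.1, 1.8]
opening: 0.0001
gripper_force: 1.2
```

```bash
python3 -c "
from g import *
st();knob()"
```

```text
4.6 tcp box [-0.0383  0.0005] 0.2060294721375056 yaw -112.88994276820195 F [-1.4311 -0.1111  1.7701] 7.637975946888433e-05
side [ 0.0003 -0.0115] 0.64
```

Request:
{"fn": "carry_out", "kwargs": {"deltas": [[[0,0.13,0,0,-1],[-0.2,0.15,0,0,-1],[-0.27,0.1,0,0,-1],[-0.27,-0.1,0,0,-1],[-0.27,-0.19,0,0,-1]]]}}

```text
clock: 5.3
tool_pos: [0.563, 0.0489, 0.2057]
orientation: [-180.0, -0.0, -112.8]
force: [-0.3, -0.2, -0.5]
opening: 0.0005
gripper_force: 0.0
```

```bash
python3 -c "
from g import *
st();knob();go((.0,.030),.203,np.degrees(A)-90);snap('side','side2.png')
a=cv2.imread('pics/side2.png')[60:260,240:480];cv2.imwrite('pics/c2.png',cv2.resize(a,None,fx=2.5,fy=2.5))"
```

```text
5.3 tcp box [0.0014 0.0552] 0.20572899121962196 yaw -112.80308563247115 F [-0.3304 -0.2464 -0.508 ] 0.0004791000354658873
knob box top [-0.0023 -0.0054] 0.67
side [-0.0026  0.001 ] 0.79
tri [-0.0012 -0.0052] 0.21505022765474222
shift [ 0.1199 -0.0031  0.0112] turn -0.0002
```

View pics/c2.png

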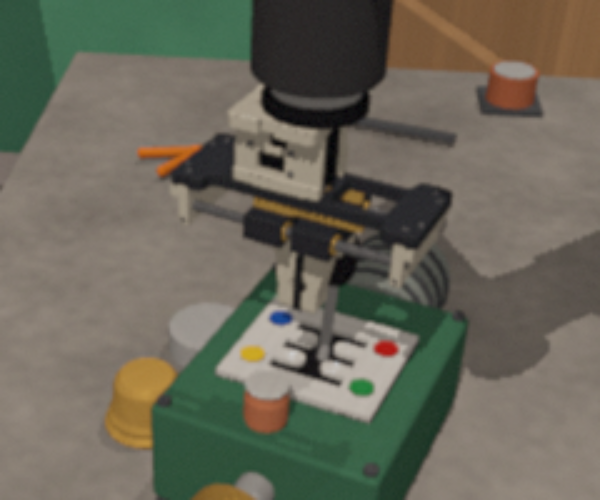

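Request:
{"fn": "carry_out", "kwargs": {"deltas": [[[0.06,0,0,0,-1],[0.1,0,0.01,0,-1],[0.15,0,0.02,0,-1],[0.2,0,0.02,0,-1],[0.25,0,0.03,0,-1]]]}}

```text
clock: 6.05
tool_pos: [0.5415, 0.0023, 0.2006]
orientation: [-179.9, 0.1, -112.9]
force: [1.1, 2.3, 2.4]
opening: 0.0005
gripper_force: 1.4
```

```bash
python3 -c "
from g import *
st();knob()"
```

```text
6.05 tcp box [-0.0003  0.0039] 0.20055080660428923 yaw -112.88276899089665 F [1.1248 2.3132 2.3823] 0.0005402735524835812
side [ 0.0048 -0.0289] 0.51
```

Request:
{"fn": "carry_out", "kwargs": {"deltas": [[[0.04,0,0,0,-1],[0.08,0,0.01,0,-1],[0.115,0,0.01,0,-1],[0.14,0,0.02,0,-1],[0.15,0,0.02,0,-1]]]}}

```text
clock: 6.75
tool_pos: [0.5294, -0.0254, 0.1958]
orientation: [180.0, -0.0, -112.9]
force: [1.0, 1.3, -0.1]
opening: 0.0001
gripper_force: 0.9
```

```bash
python3 -c "
from g import *
st();knob()"
```

```text
6.75 tcp box [-0.0007 -0.0263] 0.19575423671648517 yaw -112.92124975319206 F [ 1.017   1.3149 -0.0866] 0.0001137604498419273
side [-0.0796  0.223 ] 0.71
```

Request:
{"fn": "carry_out", "kwargs": {"deltas": [[[0.012,0,0,0,-1],[0.02,0,0,0,-1],[0.02,0,0,0,-1]]]}}

```text
clock: 7.25
tool_pos: [0.5281, -0.0285, 0.1959]
orientation: [180.0, 0.0, -112.9]
force: [0.5, 1.8, -1.4]
opening: 0.0004
gripper_force: 0.7
```

Request:
{"fn": "carry_out", "kwargs": {"deltas": [[[0.01,0,0,0,-1],[0.015,0,0,0,-1],[0.015,0,0,0,-1]]]}}

```text
clock: 7.55
tool_pos: [0.5271, -0.031, 0.1958]
orientation: [180.0, 0.0, -112.9]
force: [1.3, 3.7, -2.3]
opening: -0.0
gripper_force: 1.7
```

Request:
{"fn": "carry_out", "kwargs": {"deltas": [[[0.01,0,0,0,-1],[0.012,0,0,0,-1],[0.012,0,0,0,-1]]]}}

```text
clock: 7.85
tool_pos: [0.5268, -0.0322, 0.1957]
orientation: [-180.0, 0.1, -112.9]
force: [3.9, 8.5, -4.9]
opening: 0.0007
gripper_force: 4.2
```

```bash
python3 -c "
from g import *
st();snap('side','side3.png');snap('top','top3.png')
a=cv2.imread('pics/side3.png')[60:260,240:480];b=cv2.imread('pics/top3.png')[130:330,220:460];cv2.imwrite('pics/c3.png',cv2.resize(np.hstack([a,b]),None,fx=1.66,fy=1.66))"
```

```text
7.85 tcp box [-0.0004 -0.0336] 0.1957329221416154 yaw -112.89466336056627 F [ 3.9126  8.4641 -4.8681] 0.0007279753807219588
```

View pics/c3.png

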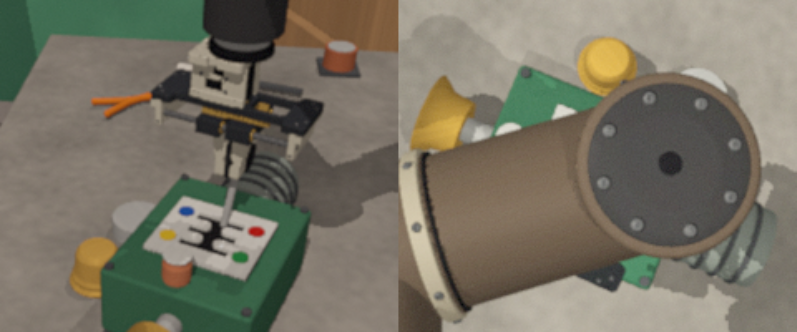

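Request:
{"fn": "carry_out", "kwargs": {"deltas": [[[-0.12,0,0,0,-1],[-0.14,0.15,0,0,-1],[-0.12,0.32,0,0,-1],[0,0.34,0,0,-1],[0.137,0.34,0,0,-1]]]}}

```text
clock: 8.45
tool_pos: [0.4517, -0.0324, 0.1964]
orientation: [-180.0, -0.0, -112.7]
force: [-0.2, -1.0, -0.2]
opening: 0.0004
gripper_force: 0.0
```

```bash
python3 -c "
from g import *
st();knob();s=snap('side','side4.png')
r=ctrl.spot_point(s,'stem');print(r and (r[0]['p'],box(atz(s,r[0]['centre'],.118))))
go((-.039,-.061),.196,np.degrees(A)-90)
a=cv2.imread('pics/side4.png')[60:260,240:480];cv2.imwrite('pics/c4.png',cv2.resize(a,None,fx=2.5,fy=2.5))"
```

```text
8.45 tcp box [-0.0695 -0.0629] 0.19641554363210054 yaw -112.71522351585577 F [-0.158  -0.9595 -0.2331] 0.0003964577570548853
side [-0.0001 -0.0534] 0.83
(0.86, array([ 0.0012, -0.0317]))
shift [-0.0066 -0.1463  0.0009] turn -0.0
```

View pics/c4.png

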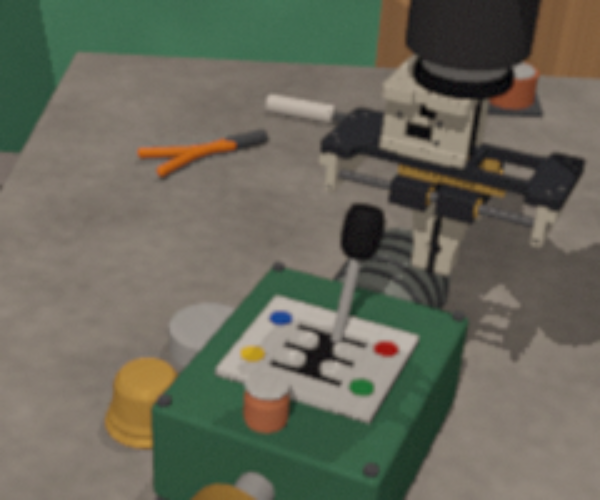

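The lever is at the end of the channel (stem at y ≈ -31 mm), in line with blue. Next I push along +x.

Request:
{"fn": "carry_out", "kwargs": {"deltas": [[[0,-0.09,0,0,-1],[0,-0.14,0,0,-1],[0,-0.18,0.01,0,-1],[0,-0.22,0.01,0,-1],[0,-0.26,0.02,0,-1]]]}}

```text
clock: 9.25
tool_pos: [0.5011, -0.0525, 0.1921]
orientation: [180.0, -0.0, -112.9]
force: [-3.3, 1.2, 3.6]
opening: 0.0006
gripper_force: 2.4
```

```bash
python3 -c "
from g import *
st();s=snap('side')
for k,z in(('knob',.21),('stem',.118)):
  r=ctrl.spot_point(s,k);print(r and (r[0]['p'],box(atz(s,r[0]['centre'],z))))"
```

```text
9.25 tcp box [-0.0162 -0.0623] 0.1920607749622708 yaw -112.88331188317379 F [-3.3225  1.2044  3.6044] 0.0006198221913038995
(0.89, array([ 0.0231, -0.0769]))
(0.66, array([ 0.0051, -0.0222]))
```

Request:
{"fn": "carry_out", "kwargs": {"deltas": [[[0,-0.035,0,0,-1],[0,-0.07,0.01,0,-1],[0,-0.1,0.01,0,-1],[0,-0.12,0.02,0,-1],[0,-0.12,0.02,0,-1]]]}}

```text
clock: 9.9
tool_pos: [0.5235, -0.0623, 0.1876]
orientation: [-180.0, -0.0, -112.9]
force: [-0.2, -0.6, -0.0]
opening: 0.0002
gripper_force: 0.0
```

Request:
{"fn": "carry_out", "kwargs": {"deltas": [[[0,-0.01,0,0,-1],[0,-0.015,0,0,-1],[0,-0.015,0,0,-1]]]}}

```text
clock: 10.2
tool_pos: [0.5252, -0.063, 0.1876]
orientation: [180.0, -0.0, -112.9]
force: [-1.5, 2.1, -2.7]
opening: 0.0007
gripper_force: 1.2
```

```bash
python3 -c "
from g import *
st()"
```

```text
10.2 tcp box [ 0.0101 -0.0625] 0.18762334255844496 yaw -112.8988534548446 F [-1.5152  2.1025 -2.6803] 0.0007162382765943619
```

Knob at about +49 mm. I press on in small steps until the wall force shows.

Request:
{"fn": "carry_out", "kwargs": {"deltas": [[[0,-0.008,0,0,-1],[0,-0.013,0,0,-1],[0,-0.013,0,0,-1]]]}}

```text
clock: 10.5
tool_pos: [0.5278, -0.0641, 0.1877]
orientation: [180.0, -0.0, -112.9]
force: [-2.9, 1.9, -2.9]
opening: 0.0004
gripper_force: 1.6
```

Request:
{"fn": "carry_out", "kwargs": {"deltas": [[[0,-0.005,0,0,-1],[0,-0.01,0,0,-1],[0,-0.01,0,0,-1]]]}}

```text
clock: 10.8
tool_pos: [0.5299, -0.0649, 0.188]
orientation: [-180.0, -0.0, -112.9]
force: [-2.5, 2.0, -1.5]
opening: 0.0007
gripper_force: 1.5
```

Request:
{"fn": "carry_out", "kwargs": {"deltas": [[[0,-0.005,0,0,-1],[0,-0.01,0,0,-1],[0,-0.01,0,0,-1]]]}}

```text
clock: 11.1
tool_pos: [0.5319, -0.0657, 0.188]
orientation: [-180.0, -0.0, -112.9]
force: [-1.9, 1.8, -2.7]
opening: 0.0004
gripper_force: 1.5
```

Request:
{"fn": "carry_out", "kwargs": {"deltas": [[[0,-0.005,0,0,-1],[0,-0.008,0,0,-1],[0,-0.008,0,0,-1]]]}}

```text
clock: 11.4
tool_pos: [0.5332, -0.0663, 0.188]
orientation: [-180.0, -0.0, -112.9]
force: [-2.6, 2.4, -2.5]
opening: 0.0003
gripper_force: 1.7
```

```bash
python3 -c "
from g import *
st()
s=snap('side')
for k,z in(('knob',.205),('stem',.115)):
  r=ctrl.spot_point(s,k);print(r and (r[0]['p'],box(atz(s,r[0]['centre'],z))))"
```

```text
11.4 tcp box [ 0.0188 -0.0624] 0.18797613315085973 yaw -112.88998896699727 F [-2.5883  2.4236 -2.4933] 0.0002840916536290467
(0.76, array([ 0.055 , -0.0669]))
(0.81, array([ 0.0221, -0.0262]))
```

Request:
{"fn": "carry_out", "kwargs": {"deltas": [[[0,-0.005,0,0,-1],[0,-0.008,0,0,-1],[0,-0.008,0,0,-1]]]}}

```text
clock: 11.85
tool_pos: [0.5347, -0.0668, 0.188]
orientation: [-180.0, 0.0, -112.9]
force: [-2.5, 2.4, -2.8]
opening: 0.0003
gripper_force: 1.7
```

Request:
{"fn": "carry_out", "kwargs": {"deltas": [[[0,-0.005,0,0,-1],[0,-0.008,0,0,-1],[0,-0.008,0,0,-1]]]}}

```text
clock: 12.15
tool_pos: [0.5361, -0.0674, 0.1879]
orientation: [180.0, -0.0, -112.9]
force: [-3.2, 3.6, -3.8]
opening: 0.0002
gripper_force: 2.0
```

```bash
python3 -c "
from g import *
st();s=snap('side','side5.png')
a=cv2.imread('pics/side5.png')[100:260,260:460];cv2.imwrite('pics/c5.png',cv2.resize(a,None,fx=3.5,fy=3.5,interpolation=cv2.INTER_CUBIC))"
```

```text
12.15 tcp box [ 0.0218 -0.0624] 0.18788605463693664 yaw -112.89056198215626 F [-3.1925  3.6169 -3.7584] 0.00024037411139974177
```

View pics/c5.png

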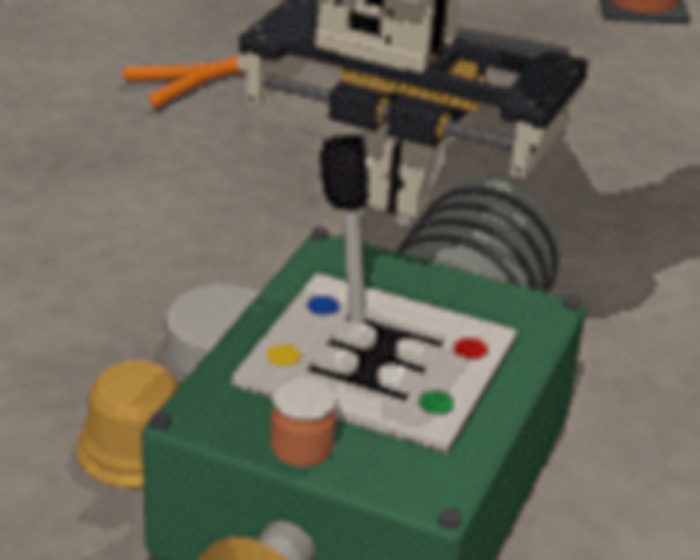

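The stem is at or near the end of the blue slot: no dark slot shows beyond it at (355,315). The force is only just starting to rise, so I keep pushing gently.

Request:
{"fn": "carry_out", "kwargs": {"deltas": [[[0,-0.005,0,0,-1],[0,-0.008,0,0,-1],[0,-0.008,0,0,-1]]]}}

```text
clock: 12.5
tool_pos: [0.5369, -0.0678, 0.1877]
orientation: [179.9, -0.0, -112.9]
force: [-6.2, 4.5, -1.3]
opening: 0.0003
gripper_force: 3.5
```

Request:
{"fn": "carry_out", "kwargs": {"deltas": [[[0,-0.005,0,0,-1],[0,-0.008,0,0,-1],[0,-0.008,0,0,-1]]]}}

```text
clock: 12.8
tool_pos: [0.5376, -0.0681, 0.1876]
orientation: [179.8, -0.0, -112.9]
force: [-8.8, 8.0, 0.5]
opening: 0.0006
gripper_force: 5.5
```

Request:
{"fn": "carry_out", "kwargs": {"deltas": [[[0,-0.006,0,0,-1],[0,-0.006,0,0,-1]]]}}

```text
clock: 13.0
tool_pos: [0.538, -0.0683, 0.1874]
orientation: [179.8, -0.0, -112.9]
force: [-10.7, 10.2, 1.8]
opening: 0.0005
gripper_force: 7.1
```

Request:
{"fn": "carry_out", "kwargs": {"deltas": [[[0,0.06,0,0,-1],[0,0.2,0,0,-1],[0,0.35,-0.1,0,-1],[0,0.4,-0.3,0,-1],[0,0.4,-0.5,0,-1]]]}}

```text
clock: 13.5
tool_pos: [0.4657, -0.0382, 0.2904]
orientation: [-179.8, 0.0, -112.8]
force: [2.3, 0.8, -0.2]
opening: 0.0004
gripper_force: 0.0
```

```bash
python3 -c "
from g import *
st();s=snap('side','side6.png')
d=ctrl.spot_point(s,'blue_disc');d=box(atz(s,d[0]['centre'],.121)) if d else 0
for k,z in(('knob',.205),('stem',.115)):
  r=ctrl.spot_point(s,k);print(k,r and (r[0]['p'],box(atz(s,r[0]['centre'],z))))
print('blue',d)
a=cv2.imread('pics/side6.png')[100:260,260:460];cv2.imwrite('pics/c6.png',cv2.resize(a,None,fx=3.5,fy=3.5,interpolation=cv2.INTER_CUBIC))"
```

```text
13.5 tcp box [-0.0543 -0.0628] 0.29042429987231644 yaw -112.83446521685045 F [ 2.332   0.7698 -0.1897] 0.00044412628477848994
knob (0.96, array([ 0.0632, -0.0667]))
stem (0.89, array([ 0.0277, -0.0309]))
blue [ 0.0577 -0.034 ]
```

View pics/c6.png

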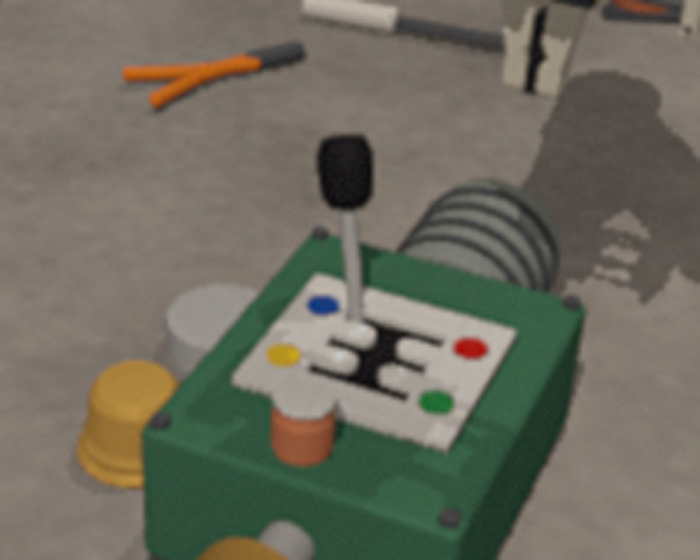

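The lever is home at the blue end: stem at (27.7, -31) mm against about (26, -30) expected. The tin and bowl have not moved and the arm is clear.

```bash
python3 -c "
from plant import ctrl
print(ctrl.close_job())"
```

```text
the job is handed in; nothing more can be done
None
```

The lever is fully home at the end of the blue slot, pushed there only with closed fingers (about 15 N at most by the wrist reading); the arm is clear, the tin and the bowl stand where they were, I did not re-measure the disc stack, and the job is handed in.

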